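# Find the fullest screw tin by heft

## Task

Three identical closed screw tins stand in a row beside the blue bench vice. One at a time, beginning with the tin nearest the vice and working along the row away from it, grip each tin, lift it straight up a few centimetres to feel its weight, and set it back down upright where it stood (do not drop or tip it; the last one may stay in the grip if it is the heaviest). Finish still holding the heaviest tin upright, at least 15 cm clear of the bench and still, with the other two standing in their places and everything else on the bench left alone.

Things in the scene. Friction and masses are not known exactly. Their poses are not given: they have to be found in the camera images.
- tin_a_mid (a point): one of three outwardly identical closed round steel screw tins (straight-sided, 60 mm across, 76 mm high, standing on the bench); this point is the tin's centre, 38 mm above its underside; z axis along the tin's axis. The tins differ only in hidden weight: two weigh 0.19 to 0.37 kg, the heaviest 0.55 to 0.78 kg, and which is which changes from run to run
- tin_b_mid (a point): one of three outwardly identical closed round steel screw tins (straight-sided, 60 mm across, 76 mm high, standing on the bench); this point is the tin's centre, 38 mm above its underside; z axis along the tin's axis. The tins differ only in hidden weight: two weigh 0.19 to 0.37 kg, the heaviest 0.55 to 0.78 kg, and which is which changes from run to run
- tin_c_mid (a point): one of three outwardly identical closed round steel screw tins (straight-sided, 60 mm across, 76 mm high, standing on the bench); this point is the tin's centre, 38 mm above its underside; z axis along the tin's axis. The tins differ only in hidden weight: two weigh 0.19 to 0.37 kg, the heaviest 0.55 to 0.78 kg, and which is which changes from run to run
- vice_top (a point): blue bench vice fixed to the bench beyond one end of the row of tins (either end): about 150 mm long plus a screw and bar toward the robot, 90 mm wide (bar 115 mm), 111 mm high; this point is the top of the vice above the middle of its base
- supply_top (a point): grey bench power supply fixed to the bench beyond the other end of the row: 180 x 110 x 106 mm high; this point is the centre of its top
- screwdriver: a screwdriver, 160 mm long, lying between two tins; origin under its middle; loose, to be left alone
- spanner: a steel spanner, 150 mm long, lying flat between two tins; origin under its middle; loose, to be left alone
- tape: an empty cardboard tape core lying flat behind the tins, 90 mm across, 24 mm high; origin under its centre; loose, to be left alone
- mug: a white mug, 76 mm across and 90 mm high, behind the tins; origin under its centre; loose, to be left alone
- transformer: a small open-frame transformer with copper winding, 90 x 72 x 59 mm high, behind the tins; origin under its centre; loose, to be left alone
- brush: a cleaning brush, 150 mm long, lying between the tins and the robot to its right; origin under its middle; loose, to be left alone
Not all that is in view belongs to the job. Leave any green or red look-alike of the part that bears tin_a_mid alone.

How it is judged:
By the outcome, as a careful person would: the job done as asked, in the order asked, and still so for the second after the job is handed in, while the arm keeps its last pose, push and grip.
It also fails if it takes over 72 s, if anything falls off the work surface, if the arm or the gripper's body presses on something with over 40 N, if the wrist force passes 120 N, or if a joint passes its speed limit or range.

## Robot

A 6-joint arm with a two-finger parallel gripper is mounted at the origin on the work surface. World frame = base frame: x ahead of the robot, y to its left, z up, the work surface at z = 0. Lengths are in m, angles in rad, forces in N, time in s.
With the tool pointing down it reaches from about 0.25 to 0.775 m from the base axis. Payload 4 kg.
Tool frame: the origin (TCP) lies between the finger pads; the fingertips stand 25 mm ahead of it and the grasp point (between the pads) lies 6 mm ahead of it; z points along the fingers, y is the line along which they close (so a half turn about z gives the same grasp; the last joint's range is limited). The gripper opens to 94 mm and grips with 3 to 60 N. Pads are 16 mm wide; open, the fingers measure 119 mm over their backs; the gripper's body (75 mm by 177 mm) begins 78 mm behind the grasp point.
Start: joints at [-1.27, 0.087, 1.371, -0, 1.684, -0.103], TCP at [0.216, -0.506, 0.231] pointing down, gripper open.
Joint ranges: [-3.1, 3.1], [-0.76, 2.03], [0.27, 2.55], [-1.08, 4.22], [0.17, 2.65], [-2.57, 2.57]. Speed limits (rad/s): [2.79, 2.79, 3.14, 3.14, 3.14, 3.14].

## Interface

Orientations are given as [roll, pitch, yaw] about the fixed x, y, z axes, in that order (R = Rz(yaw) Ry(pitch) Rx(roll)).
In Python, from station import manip, optics gives the robot as it stands. The module is installed in compiled form; this text tells all that it offers.
- The arm moves only by the shell command python3 -m handwheel 'ROWS' [FORCE]. ROWS is JSON, a list of rows, each a list of 5 numbers: the shift along the tool's x, y, z scaled (see below), then the turn about the tool's z scaled (see below), then the closure, from -1 (fully open) to 1 (shut). In form: [[x, y, z, twist, hand], ...]. A call has 1 to 12 rows; each row shifts and turns the commanded pose from where the row before left it, along the tool's axes as they then stand; what a row does not reach is not made up. The controller multiplies each number of a shift by 0.15 m and each number of a turn by pi rad. A row lasts 1/12 s, in which the tool goes at most 41.7 mm and 7.16 degrees, less where a joint would pass 70% of its speed; a pose out of reach is approached as far as the arm can. A call with a number of a shift or a turn outside -1 to 1 is refused whole. A call with a gripper value outside its range is refused whole. The fingers move at their own pace and stop on an object; FORCE is the grip in N (left out, the last holds). Time passes only in rows, so rows that do not move let the fingers close. It gives the time, the measured TCP pose, the force and the opening at its end, in the units of the state.
- manip.get_state(): the state, without advancing time (a new reading comes with each control period).
- optics.camera(name): name is "scene" or "top"; returns a dict with "img" (384x512x3 uint8, red, green, blue), "fx", "fy", "cx", "cy" (pixels), "rvec" (rotation vector, rad) and "tvec" (3), from world to camera coordinates, as OpenCV has them. Camera axes: x right, y down, z forward; pixel columns grow to the right and rows downward; lengths in m; the calibration is good to about 2 mm. A picture is of the moment at which its call begins. There is no depth.
- manip.sign_off(): hands the job in, once; it reports no verdict.
Trained networks look in the newest picture that a camera, given by its name, has taken for a name from the list of things; names that differ only in an ending like _2 or _b are one class to them, and where a whole thing is asked for, a point or a joint stands for the part that bears it (a point fixed in the world has none). Each returns a list of dicts, best first, with "conf" (0 to 1); they miss things now and then, are a little off and sometimes report something else, mostly with a low value. They report only what shows in the picture. A call takes as long as a camera call. They do not tell look-alikes from the thing itself.
- optics.search_frame(thing, camera): "point" ([column, row] in pixels, amid what is visible of it).
- optics.trace(thing, camera): "mask" (384x512 bool, what is visible of it) and "point" ([column, row] in pixels, amid what is visible of it).
- optics.place_of(thing, camera): "point" ([column, row] in pixels: a listed point, or the origin of a listed thing).
The state is a dict: "t": time; "joint_pos": joint angles; "qd": joint speeds; "joint_torque": joint torques, N m; "tool_pos": TCP position; "ee_rot": TCP orientation; "ft_force": force on the tool from outside, world axes, zero at the start; "torque": the same for the moment, N m; "finger_gap": opening from 0.0 (shut) to 1.0 (fully open).
Only numpy, scipy, OpenCV 4.12 (cv2) and the standard library are available. Lean on these libraries where they do the work, as an engineer would, in place of code of your own. Each camera call takes 0.05 s, during which the arm holds its last target. There are 200 camera calls.

## Working session

There is one attempt and no reset: what is moved stays moved. The work goes in short steps, Python scripts to look and compute and a shell command to move; the robot and the scene stay as the last step left them, time stands still between calls to the robot, and variables do not carry over. Pictures are saved under pics/ and viewed, on a budget of 10 in all, crops included, one or two more only if the job needs it, and the job is handed in when it is done.

```bash
mkdir -p pics; cat > h.py <<'E'
import numpy as np, cv2
from station import manip, optics
def cam(n): return optics.camera(n)
def ray(c,p,z):
    R=cv2.Rodrigues(np.array(c["rvec"],float))[0]; t=np.array(c["tvec"],float).ravel()
    d=R.T@np.array([(p[0]-c["cx"])/c["fx"],(p[1]-c["cy"])/c["fy"],1]); o=-R.T@t
    return o+d*(z-o[2])/d[2]
def save(c,f,s=1.5): cv2.imwrite(f,cv2.resize(c["img"][:,:,::-1],None,fx=s,fy=s,interpolation=cv2.INTER_CUBIC))
E
python3 - <<'E'
from h import *
np.set_printoptions(precision=3,suppress=True)
for n in("top","scene"):
    c=cam(n); save(c,f"pics/{n}.png")
    for th,z in(("tin_a_mid",.038),("vice_top",.111),("supply_top",.106),("screwdriver",0),("spanner",0),("mug",0),("tape",0),("transformer",0),("brush",0)):
        for d in optics.place_of(th,n)[:5]: print(n,th,round(d["conf"],2),np.round(d["point"]),ray(c,d["point"],z))
s=manip.get_state();print(s)
E
```

```text
top tin_a_mid 0.94 [374. 158.] [ 0.61  -0.293  0.038]
top tin_a_mid 0.86 [304. 124.] [ 0.718 -0.114  0.038]
top tin_a_mid 0.59 [332. 167.] [ 0.593 -0.178  0.038]
top vice_top 0.85 [429. 189.] [ 0.502 -0.4    0.111]
top supply_top 0.57 [102. 184.] [0.565 0.406 0.106]
top supply_top 0.25 [331. 170.] [ 0.566 -0.164  0.106]
top screwdriver 0.57 [230. 188.] [0.561 0.098 0.   ]
top spanner 0.74 [298. 188.] [ 0.552 -0.088  0.   ]
top mug 0.74 [338. 120.] [ 0.742 -0.215  0.   ]
top mug 0.49 [198. 127.] [0.743 0.179 0.   ]
top mug 0.3 [331. 168.] [ 0.602 -0.183  0.   ]
top tape 0.68 [198. 129.] [0.739 0.179 0.   ]
top transformer 0.77 [257. 124.] [0.744 0.014 0.   ]
top transformer 0.45 [230. 190.] [0.556 0.096 0.   ]
top brush 0.76 [372. 279.] [ 0.296 -0.26   0.   ]
scene tin_a_mid 0.71 [172. 254.] [ 0.719 -0.118  0.038]
scene tin_a_mid 0.67 [174. 204.] [ 0.591 -0.173  0.038]
scene tin_a_mid 0.61 [125. 199.] [ 0.616 -0.297  0.038]
scene tin_a_mid 0.29 [128. 252.] [ 0.75  -0.217  0.038]
scene vice_top 0.74 [100. 140.] [ 0.516 -0.403  0.111]
scene vice_top 0.33 [281. 231.] [0.62  0.112 0.111]
scene supply_top 0.69 [414. 246.] [0.557 0.398 0.106]
scene screwdriver 0.89 [282. 228.] [0.544 0.096 0.   ]
scene spanner 0.68 [205. 208.] [ 0.552 -0.108  0.   ]
scene mug 0.73 [127. 252.] [ 0.733 -0.235  0.   ]
scene tape 0.87 [289. 310.] [0.745 0.175 0.   ]
scene tape 0.68 [280. 229.] [0.548 0.092 0.   ]
scene tape 0.23 [325. 213.] [0.466 0.186 0.   ]
scene brush 0.77 [190. 123.] [ 0.287 -0.269  0.   ]
{'t': 1.0, 'joint_pos': array([-1.27 ,  0.087,  1.371, -0.   ,  1.684, -0.103]), 'qd': array([-0.   ,  0.001, -0.001, -0.001,  0.   , -0.002]), 'joint_torque': array([  0.001, -34.005, -30.261,   0.072,   0.024,  -0.   ]), 'tool_pos': array([ 0.216, -0.506,  0.231]), 'ee_rot': array([3.142, 0.   , 0.404]), 'ft_force': array([ 0.18 ,  0.927, -0.145]), 'torque': array([0.022, 0.005, 0.01 ]), 'finger_gap': 0.9997079936443339}
```

View pics/top.png

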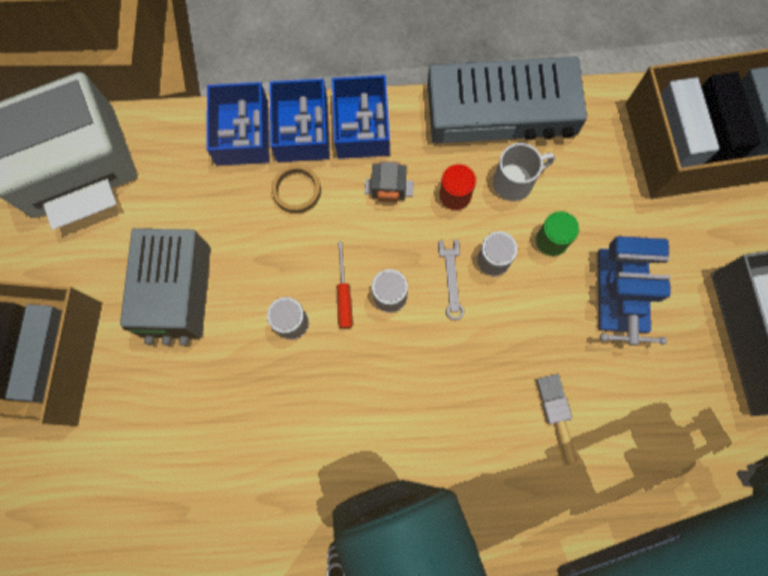

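View pics/scene.png

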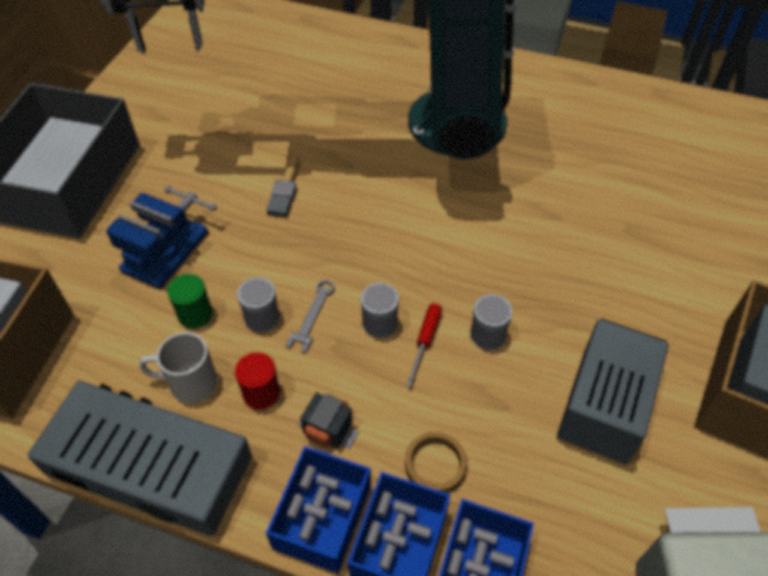

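The three grey tins are at about (498,253), (390,290) and (287,317) in the top picture (1.5x scale), and the vice is at (632,285) on the right. The look-alikes are green at (557,233) and red at (458,187), both to be left alone. The order is therefore right, middle, left. I'll refine the positions with one enlarged crop.

```bash
cat > fit.py <<'E'
from h import *
np.set_printoptions(precision=4,suppress=True)
from scipy.optimize import minimize
a=np.linspace(0,2*np.pi,60); 
def pts(xy): return np.vstack([np.c_[xy[0]+.03*np.cos(a),xy[1]+.03*np.sin(a),np.full(60,z)] for z in(0,.076)])
def proj(c,P): return cv2.projectPoints(P,np.array(c["rvec"],float),np.array(c["tvec"],float),np.array([[c["fx"],0,c["cx"]],[0,c["fy"],c["cy"]],[0,0,1.]]),None)[0].reshape(-1,2)
def sil(c,xy,s=4):
    m=np.zeros((384*s,512*s),np.uint8); cv2.fillConvexPoly(m,cv2.convexHull(((proj(c,pts(xy))+.5)*s).astype(np.int32)),1)
    return cv2.resize(m.astype(np.float32),(512,384),interpolation=cv2.INTER_AREA)
E
python3 - <<'E'
from fit import *
seed={"top":[(332,167),(260,193),(191,211)],"scene":[(173,204),(253,207),(327,214)]}
C={n:cam(n) for n in seed}; est={}
for n,c in C.items():
    hsv=cv2.cvtColor(c["img"],cv2.COLOR_RGB2HSV)
    g=((hsv[:,:,1]<70)&(hsv[:,:,2]>60)).astype(np.uint8)
    g=cv2.morphologyEx(g,cv2.MORPH_OPEN,np.ones((3,3),np.uint8))
    k,L,st,ce=cv2.connectedComponentsWithStats(g)
    for i,p in enumerate(seed[n]):
        l=L[p[1],p[0]]; x0=ray(c,p,.038)[:2]
        def f(xy):
            m=sil(c,xy); yy,xx=np.mgrid[:384,:512]; return np.hypot((m*xx).sum()/m.sum()-ce[l][0],(m*yy).sum()/m.sum()-ce[l][1])
        r=minimize(f,x0,method="Nelder-Mead",options=dict(xatol=2e-4,fatol=.01,initial_simplex=[x0,x0+[.01,0],x0+[0,.01]]))
        m=sil(c,r.x)>.5; est[n,i]=r.x
        print(n,i,l,st[l],ce[l],r.x,round(r.fun,2),"iou",round((m&(L==l)).sum()/(m|(L==l)).sum(),2))
ims=[]
for n,c in C.items():
    s=4; im=cv2.resize(c["img"][:,:,::-1],None,fx=s,fy=s,interpolation=cv2.INTER_CUBIC)
    for i in range(3):
        q=np.mean([est["top",i],est["scene",i]],axis=0) 
        cv2.polylines(im,[cv2.convexHull(((proj(c,pts(q))+.5)*s).astype(np.int32))],True,(255,0,255),1)
    xs,ys=(170,135) if n=="top" else (140,170)
    ims.append(im[ys*s:(ys+90)*s,xs*s:(xs+210)*s][:300,:800])
cv2.imwrite("pics/fit.png",np.vstack([cv2.copyMakeBorder(i,0,0,0,800-i.shape[1],0) for i in ims]))
E
```

```text
top 0 21 [319 154  26  30 579] [331.2884 168.2021] [ 0.5885 -0.1757] 0.02 iou 0.96
top 1 25 [248 179  24  29 537] [259.5512 192.7207] [0.5332 0.0179] 0.03 iou 0.95
top 2 27 [178 198  27  28 567] [191.1852 211.3333] [0.4947 0.1973] 0.01 iou 0.95
scene 0 14 [158 185  26  22 453] [170.2605 195.457 ] [ 0.5698 -0.1925] 0.02 iou 0.54
scene 1 16 [240 188  26  23 465] [252.6774 199.3183] [0.5124 0.007 ] 0.02 iou 0.57
scene 2 17 [316 196  26  23 484] [328.188  207.2645] [0.4733 0.1912] 0.02 iou 0.57
```

View pics/fit.png

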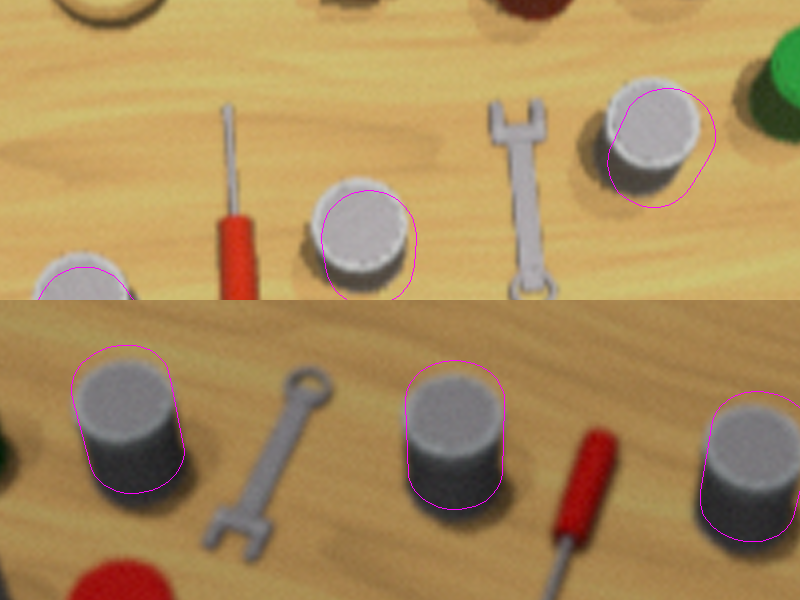

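The overlay uses the mean of both cameras. The scene mask caught only the lids, so that mean is biased. The top fits have IoU 0.95 and agree with the networks' (0.591,-0.173), so I use those: (0.5885,-0.176), (0.533,0.018) and (0.495,0.197). The crop confirms all three are grey, with green and red outside the row. Moving now, at a fixed yaw of 0.404.

```bash
cat > go.py <<'E'
import sys; from h import *
from scipy.spatial.transform import Rotation as Ro
s=manip.get_state(); R=Ro.from_euler("xyz",s["ee_rot"]).as_matrix()
t=np.array([float(v) for v in sys.argv[1:4]])
print(np.round(s["t"],2),np.round(s["tool_pos"],4),"shift units",np.round(R.T@(t-s["tool_pos"])/.15,4),"F",np.round(s["ft_force"],2),"tau",np.round(s["joint_torque"],2),"gap",round(s["finger_gap"],3))
E
python3 -m handwheel '[[0.1,-0.035,0,0,-1],[0.225,-0.075,0,0,-1],[0.225,-0.075,0,0,-1],[0.225,-0.075,0,0,-1],[0.225,-0.075,0,0,-1],[0.225,-0.075,0,0,-1],[0.225,-0.075,0,0,-1],[0.225,-0.075,0,0,-1],[0.225,-0.075,0,0,-1],[0.225,-0.075,0,0,-1],[0.225,-0.075,0,0,-1],[0.225,-0.075,0,0,-1]]' 40
python3 -m handwheel '[[0.225,-0.075,0,0,-1],[0.225,-0.075,0,0,-1],[0.1,-0.03,0.1,0,-1],[0,0,0.1,0,-1],[0,0,0,0,-1],[0,0,0,0,-1]]'
python3 go.py .5885 -.1757 .05
python3 - <<'E'
from h import *
c=cam("top");im=cv2.resize(c["img"][100:260,230:430,::-1],None,fx=4,fy=4)[:600];cv2.imwrite("pics/a1.png",im)
E
```

```text
t: 2.1
tool_pos: [0.5218, -0.234, 0.2306]
ee_rot: [3.141, -0.0, 0.404]
ft_force: [1.1, 0.2, -0.4]
finger_gap: 1.0
t: 2.6
tool_pos: [0.5853, -0.1778, 0.1992]
ee_rot: [-3.14, 0.002, 0.404]
ft_force: [0.2, 0.2, 0.8]
finger_gap: 0.997
2.6 [ 0.5853 -0.1778  0.1992] shift units [ 0.0274 -0.0025  0.9948] F [0.16 0.2  0.85] tau [  0.54 -39.21 -29.54   0.1   -0.05   0.  ] gap 0.997
```

View pics/a1.png

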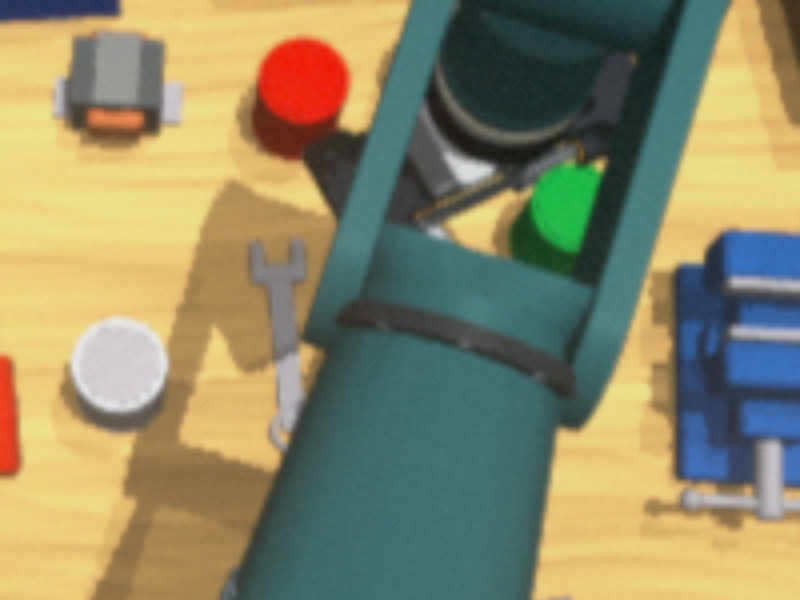

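The arm hides the first tin from the top camera. Red, green and the vice are clear of the gripper. Descending, with a scene-camera check before closing.

```bash
python3 -m handwheel '[[0.025,0,0.1,0,-1],[0,0,0.15,0,-1],[0,0,0.15,0,-1],[0,0,0.15,0,-1],[0,0,0.15,0,-1],[0,0,0.13,0,-1],[0,0,0.1,0,-1],[0,0,0.06,0,-1],[0,0,0,0,-1]]'
python3 go.py .5885 -.1757 .05
python3 - <<'E'
from h import *
c=cam("scene");im=cv2.resize(c["img"][110:260,90:290,::-1],None,fx=4,fy=4);cv2.imwrite("pics/a2.png",im)
E
```

```text
t: 3.4
tool_pos: [0.5881, -0.1771, 0.0507]
ee_rot: [-3.14, 0.002, 0.402]
ft_force: [-1.3, 0.2, -0.4]
finger_gap: 1.003
3.4 [ 0.5881 -0.1771  0.0507] shift units [ 0.0061 -0.0076  0.0047] F [-1.33  0.25 -0.39] tau [-1.000e-02 -4.258e+01 -2.879e+01  7.000e-02 -2.500e-01  0.000e+00] gap 1.003
```

View pics/a2.png

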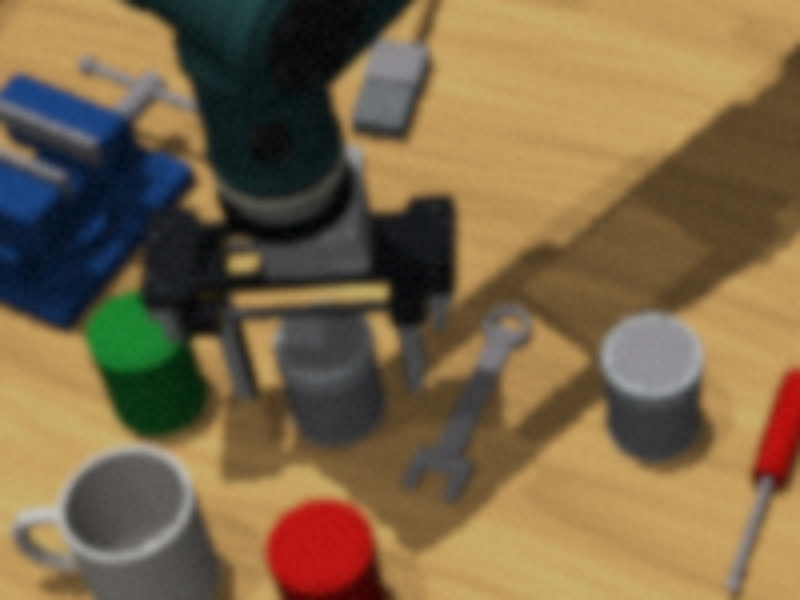

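The fingers straddle the tin, with the green tin, red tin, mug and spanner all clear. Closing.

```bash
python3 -m handwheel '[[0,0,0,0,1],[0,0,0,0,1],[0,0,0,0,1],[0,0,0,0,1],[0,0,0,0,1],[0,0,0,0,1],[0,0,0,0,1],[0,0,0,0,1],[0,0,0,0,1],[0,0,0,0,1]]' 40
for i in 1; do python3 go.py .5885 -.1757 .05; done
```

```text
t: 4.28
tool_pos: [0.5895, -0.1765, 0.0525]
ee_rot: [3.141, -0.001, 0.404]
ft_force: [-0.5, 1.3, 3.2]
finger_gap: 0.633
4.28 [ 0.5895 -0.1765  0.0525] shift units [-0.0041 -0.0076  0.0169] F [-0.53  1.34  3.23] tau [-6.500e-01 -3.944e+01 -2.691e+01 -3.000e-01 -5.700e-01 -1.000e-02] gap 0.633
```

```bash
python3 -m handwheel '[[0,0,-0.05,0,1],[0,0,-0.1,0,1],[0,0,-0.1,0,1],[0,0,-0.05,0,1],[0,0,-0.03,0,1],[0,0,0,0,1],[0,0,0,0,1],[0,0,0,0,1]]'; python3 go.py .5895 -.1765 .05; for k in 1 2 3 4; do python3 -m handwheel '[[0,0,0,0,1]]' | grep force;done;  python3 go.py .5895 -.1765 .05
```

```text
t: 4.95
tool_pos: [0.5886, -0.1765, 0.1001]
ee_rot: [-3.14, 0.002, 0.404]
ft_force: [-0.7, -0.3, -4.0]
finger_gap: 0.634
4.95 [ 0.5886 -0.1765  0.1001] shift units [0.0059 0.0031 0.3342] F [-0.7  -0.25 -4.04] tau [ -0.   -43.39 -30.72   0.06  -0.05   0.  ] gap 0.634
ft_force: [0.1, -0.0, -2.3]
ft_force: [-0.0, 0.2, -3.4]
ft_force: [0.6, -0.4, -2.7]
ft_force: [-0.5, -0.4, -3.6]
5.28 [ 0.5892 -0.1766  0.1011] shift units [2.500e-03 2.000e-04 3.408e-01] F [-0.53 -0.38 -3.57] tau [-0.000e+00 -4.282e+01 -3.028e+01  6.000e-02 -3.000e-02 -0.000e+00] gap 0.636
```

About 3.2 N, so 0.33 kg: a light one. Setting it down, lowering slowly at the end.

```bash
python3 -m handwheel '[[0,0,0.06,0,1],[0,0,0.1,0,1],[0,0,0.08,0,1],[0,0,0.04,0,1],[0,0,0.02,0,1],[0,0,0.015,0,1],[0,0,0.01,0,1],[0,0,0.005,0,1],[0,0,0,0,1],[0,0,0,0,1]]';  python3 go.py .5895 -.1765 .05
```

```text
t: 6.12
tool_pos: [0.5897, -0.1769, 0.0527]
ee_rot: [3.141, -0.001, 0.404]
ft_force: [0.4, -0.1, -2.5]
finger_gap: 0.634
6.12 [ 0.5897 -0.1769  0.0527] shift units [-0.0005 -0.003   0.0177] F [ 0.36 -0.14 -2.51] tau [ 0.000e+00 -4.338e+01 -2.927e+01  6.000e-02 -3.000e-02 -0.000e+00] gap 0.634
```

```bash
for k in 1 2 3; do python3 -m handwheel '[[0,0,0.005,0,1],[0,0,0,0,1],[0,0,0,0,1]]' | egrep 'force|tool';done
```

```text
tool_pos: [0.5898, -0.1769, 0.0525]
ft_force: [-0.1, -0.0, 3.5]
tool_pos: [0.5898, -0.1769, 0.0525]
ft_force: [-2.6, 1.2, 6.7]
tool_pos: [0.5898, -0.1769, 0.0525]
ft_force: [-4.3, 1.5, 8.7]
```

```bash
python3 -m handwheel '[[0,0,-0.01,0,1],[0,0,0,0,1],[0,0,0,0,-1],[0,0,0,0,-1],[0,0,0,0,-1],[0,0,0,0,-1],[0,0,0,0,-1],[0,0,0,0,-1]]'; python3 -m handwheel '[[0,0,-0.05,0,-1],[0,0,-0.1,0,-1],[0,0,-0.15,0,-1],[0,0,-0.2,0,-1],[0,0,-0.15,0,-1],[0,0,-0.05,0,-1],[0,0,0,0,-1]]';python3 go.py .5332 .0179 .05
```

```text
t: 7.53
tool_pos: [0.5892, -0.1767, 0.0508]
ee_rot: [-3.141, 0.0, 0.404]
ft_force: [-0.1, 0.0, -0.3]
finger_gap: 0.992
t: 8.12
tool_pos: [0.5909, -0.1773, 0.1599]
ee_rot: [3.137, -0.005, 0.404]
ft_force: [-0.2, -0.6, 0.8]
finger_gap: 1.001
8.12 [ 0.5909 -0.1773  0.1599] shift units [ 0.1543 -1.3513  0.7269] F [-0.22 -0.61  0.81] tau [-1.000e-02 -4.029e+01 -2.964e+01  6.000e-02  1.000e-01 -0.000e+00] gap 1.001
```

```bash
python3 -m handwheel '[[0.02,-0.1,0,0,-1],[0.02,-0.2,0,0,-1],[0.02,-0.2,0,0,-1],[0.02,-0.2,0,0,-1],[0.02,-0.2,0,0,-1],[0.02,-0.2,0,0,-1],[0.02,-0.15,0,0,-1],[0.014,-0.1,0,0,-1],[0,0,0,0,-1],[0,0,0,0,-1],[0,0,0,0,-1]]';python3 go.py .5332 .0179 .05
python3 - <<'E'
from fit import *
c=cam("top");hsv=cv2.cvtColor(c["img"],cv2.COLOR_RGB2HSV)
s=3;im=cv2.resize(c["img"][:,:,::-1],None,fx=s,fy=s)
for q in((.5885,-.1757),(.5332,.0179),(.4947,.1973)): cv2.polylines(im,[cv2.convexHull(((proj(c,pts(q))+.5)*s).astype(np.int32))],True,(255,0,255),1)
cv2.imwrite("pics/b1.png",im[110*s:250*s,150*s:400*s])
E
```

```text
t: 9.03
tool_pos: [0.5303, 0.0184, 0.1548]
ee_rot: [-3.141, 0.002, 0.404]
ft_force: [-0.2, -0.1, 0.2]
finger_gap: 1.0
9.03 [0.5303 0.0184 0.1548] shift units [0.018  0.0111 0.6988] F [-0.25 -0.07  0.22] tau [ 5.800e-01 -3.289e+01 -2.940e+01  9.000e-02 -3.000e-02  0.000e+00] gap 1.0
```

View pics/b1.png

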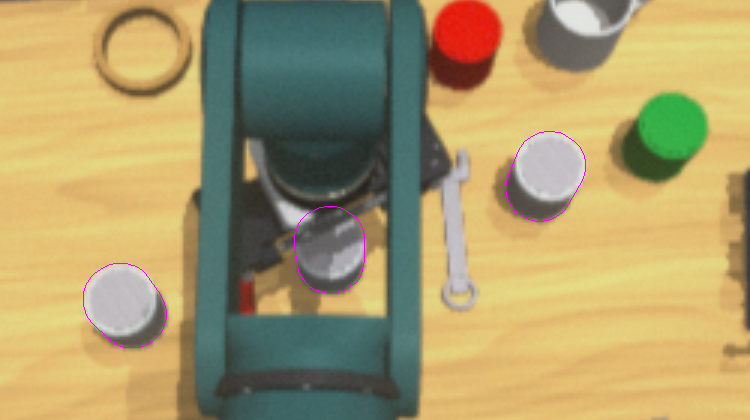

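The outlines sit on all three tins: (548,175), (330,250) and (125,305) in the crop. The first tin is standing back in its place. Descending on the second.

```bash
python3 -m handwheel '[[0.018,0.01,0.1,0,-1],[0,0,0.15,0,-1],[0,0,0.15,0,-1],[0,0,0.13,0,-1],[0,0,0.1,0,-1],[0,0,0.06,0,-1],[0,0,0,0,-1],[0,0,0,0,-1]]'; python3 go.py .5332 .0179 .05;python3 -m handwheel '[[0,0,0,0,1],[0,0,0,0,1],[0,0,0,0,1],[0,0,0,0,1],[0,0,0,0,1],[0,0,0,0,1],[0,0,0,0,1],[0,0,0,0,1],[0,0,0,0,1],[0,0,0,0,1]]' 40; python3 go.py .5332 .0179 .05
```

```text
t: 9.75
tool_pos: [0.5341, 0.0176, 0.0525]
ee_rot: [-3.141, 0.001, 0.403]
ft_force: [-0.3, 0.0, -0.4]
finger_gap: 1.0
9.75 [0.5341 0.0176 0.0525] shift units [-0.005  -0.0041  0.0168] F [-0.33  0.04 -0.41] tau [-5.000e-02 -3.336e+01 -2.665e+01  4.000e-02 -3.000e-02 -0.000e+00] gap 1.0
t: 10.58
tool_pos: [0.5345, 0.018, 0.0533]
ee_rot: [3.141, -0.001, 0.404]
ft_force: [0.4, -0.5, 3.4]
finger_gap: 0.632
10.58 [0.5345 0.018  0.0533] shift units [-0.0082 -0.0027  0.0218] F [ 0.44 -0.46  3.41] tau [ 8.400e-01 -3.263e+01 -2.597e+01  5.200e-01  3.000e-02  4.000e-02] gap 0.632
```

```bash
python3 -m handwheel '[[0,0,-0.05,0,1],[0,0,-0.1,0,1],[0,0,-0.1,0,1],[0,0,-0.05,0,1],[0,0,-0.03,0,1],[0,0,0,0,1],[0,0,0,0,1],[0,0,0,0,1]]'; for k in 1 2 3 4; do python3 -m handwheel '[[0,0,0,0,1]]' | grep force;done;  python3 go.py .5332 .0179 .05
```

```text
t: 11.25
tool_pos: [0.5332, 0.0184, 0.101]
ee_rot: [-3.14, 0.002, 0.404]
ft_force: [-0.5, 1.0, -3.5]
finger_gap: 0.637
ft_force: [-0.6, 0.3, -3.9]
ft_force: [-0.2, 0.8, -3.8]
ft_force: [0.8, 0.1, -3.8]
ft_force: [-0.1, 0.4, -2.9]
11.58 [0.5339 0.0183 0.1019] shift units [-0.0049  0.0005  0.3458] F [-0.12  0.42 -2.95] tau [  0.   -35.13 -30.08   0.04  -0.04  -0.  ] gap 0.635
```

About 3.6 N, so 0.36 kg: also light. Setting it back.

```bash
python3 -m handwheel '[[0,0,0.06,0,1],[0,0,0.1,0,1],[0,0,0.08,0,1],[0,0,0.04,0,1],[0,0,0.02,0,1],[0,0,0.015,0,1],[0,0,0.01,0,1],[0,0,0.005,0,1],[0,0,0,0,1],[0,0,0,0,1]]'; python3 -m handwheel '[[0,0,0.005,0,1],[0,0,0,0,1],[0,0,0,0,1]]'
```

```text
t: 12.42
tool_pos: [0.5346, 0.0182, 0.0533]
ee_rot: [3.141, -0.001, 0.404]
ft_force: [-0.2, 0.4, -3.3]
finger_gap: 0.635
t: 12.67
tool_pos: [0.5346, 0.0183, 0.0533]
ee_rot: [3.141, -0.001, 0.404]
ft_force: [-1.7, 0.5, 4.7]
finger_gap: 0.633
```

In firm contact. Releasing, rising and going to the third.

```bash
python3 -m handwheel '[[0,0,0,0,-1],[0,0,0,0,-1],[0,0,0,0,-1],[0,0,0,0,-1],[0,0,0,0,-1],[0,0,0,0,-1]]'; python3 -m handwheel '[[0,0,-0.05,0,-1],[0,0,-0.1,0,-1],[0,0,-0.15,0,-1],[0,0,-0.2,0,-1],[0,0,-0.15,0,-1],[0,0,-0.05,0,-1],[0,0,0,0,-1]]';python3 go.py .4947 .1973 .05
```

```text
t: 13.17
tool_pos: [0.534, 0.0183, 0.0518]
ee_rot: [3.142, 0.0, 0.404]
ft_force: [-0.6, 0.3, 0.2]
finger_gap: 0.991
t: 13.75
tool_pos: [0.5357, 0.0182, 0.1602]
ee_rot: [3.139, -0.006, 0.404]
ft_force: [0.4, -0.1, 0.9]
finger_gap: 1.005
13.75 [0.5357 0.0182 0.1602] shift units [ 0.2135 -1.2078  0.7323] F [ 0.41 -0.12  0.89] tau [ 1.000e-02 -3.302e+01 -2.972e+01  5.000e-02  9.000e-02 -0.000e+00] gap 1.005
```

```bash
python3 -m handwheel '[[0.03,-0.1,0,0,-1],[0.03,-0.18,0,0,-1],[0.03,-0.18,0,0,-1],[0.03,-0.18,0,0,-1],[0.03,-0.18,0,0,-1],[0.03,-0.17,0,0,-1],[0.02,-0.13,0,0,-1],[0.013,-0.09,0,0,-1],[0,0,0,0,-1],[0,0,0,0,-1],[0,0,0,0,-1]]';python3 go.py .4947 .1973 .05
python3 - <<'E'
from fit import *
c=cam("top")
s=3;im=cv2.resize(c["img"][:,:,::-1],None,fx=s,fy=s)
for q in((.5885,-.1757),(.5332,.0179),(.4947,.1973)): cv2.polylines(im,[cv2.convexHull(((proj(c,pts(q))+.5)*s).astype(np.int32))],True,(255,0,255),1)
cv2.imwrite("pics/c1.png",im[110*s:250*s,150*s:400*s])
E
```

```text
t: 14.67
tool_pos: [0.4918, 0.1969, 0.1557]
ee_rot: [3.141, 0.002, 0.403]
ft_force: [0.6, -0.0, -0.0]
finger_gap: 1.0
14.67 [0.4918 0.1969 0.1557] shift units [0.0206 0.0048 0.7047] F [ 0.58 -0.05 -0.05] tau [  0.5  -32.6  -29.55   0.06  -0.06  -0.  ] gap 1.0
```

View pics/c1.png

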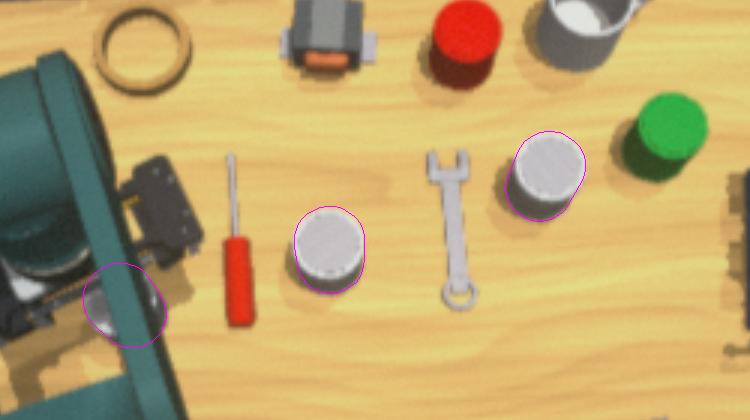

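The second tin (330,250) and first tin (548,175) stand in their outlines, and the tools are undisturbed. Gripping the third.

```bash
python3 -m handwheel '[[0.02,0.005,0.1,0,-1],[0,0,0.15,0,-1],[0,0,0.15,0,-1],[0,0,0.13,0,-1],[0,0,0.1,0,-1],[0,0,0.06,0,-1],[0,0,0,0,-1],[0,0,0,0,-1]]';python3 -m handwheel '[[0,0,0,0,1],[0,0,0,0,1],[0,0,0,0,1],[0,0,0,0,1],[0,0,0,0,1],[0,0,0,0,1],[0,0,0,0,1],[0,0,0,0,1],[0,0,0,0,1],[0,0,0,0,1]]' 45; python3 -m handwheel '[[0,0,-0.05,0,1],[0,0,-0.1,0,1],[0,0,-0.1,0,1],[0,0,-0.05,0,1],[0,0,-0.03,0,1],[0,0,0,0,1],[0,0,0,0,1],[0,0,0,0,1]]'; for k in 1 2 3 4; do python3 -m handwheel '[[0,0,0,0,1]]' | grep force;done;  python3 go.py .4947 .1973 .05
```

```text
t: 15.38
tool_pos: [0.4954, 0.1976, 0.0534]
ee_rot: [3.141, 0.001, 0.403]
ft_force: [-0.2, 0.1, 0.1]
finger_gap: 0.998
t: 16.22
tool_pos: [0.4963, 0.197, 0.0542]
ee_rot: [3.139, -0.001, 0.404]
ft_force: [2.0, -4.7, 2.0]
finger_gap: 0.635
t: 16.88
tool_pos: [0.4941, 0.1981, 0.1015]
ee_rot: [-3.141, 0.003, 0.404]
ft_force: [-1.3, 0.0, -8.1]
finger_gap: 0.632
ft_force: [-0.0, 0.2, -6.7]
ft_force: [0.0, 0.1, -7.8]
ft_force: [-0.7, 0.0, -7.4]
ft_force: [0.1, -0.1, -7.2]
17.22 [0.4951 0.1982 0.1026] shift units [-0.0043  0.0046  0.351 ] F [ 0.11 -0.08 -7.24] tau [ 1.000e-02 -3.727e+01 -3.212e+01  2.000e-02 -4.000e-02 -0.000e+00] gap 0.633
```

About 7.3 N, so 0.74 kg: the heaviest. Lifting until the underside is about 0.20 m above the bench, then holding still.

```bash
python3 -m handwheel '[[0,0,-0.05,0,1],[0,0,-0.1,0,1],[0,0,-0.15,0,1],[0,0,-0.15,0,1],[0,0,-0.15,0,1],[0,0,-0.15,0,1],[0,0,-0.1,0,1],[0,0,-0.1,0,1],[0,0,-0.05,0,1],[0,0,0,0,1],[0,0,0,0,1],[0,0,0,0,1]]'; python3 -m handwheel '[[0,0,0,0,1],[0,0,0,0,1],[0,0,0,0,1],[0,0,0,0,1],[0,0,0,0,1],[0,0,0,0,1]]'
python3 - <<'E'
from h import *
c=cam("scene"); save(c,"pics/end.png"); print(np.round(manip.get_state()["qd"],3))
E
```

```text
t: 18.22
tool_pos: [0.4946, 0.1981, 0.2516]
ee_rot: [-3.141, 0.002, 0.404]
ft_force: [0.1, -0.0, -8.2]
finger_gap: 0.633
t: 18.72
tool_pos: [0.4952, 0.1982, 0.2528]
ee_rot: [3.142, 0.0, 0.404]
ft_force: [-0.0, 0.4, -7.5]
finger_gap: 0.632
[ 0.002 -0.001 -0.002  0.     0.002 -0.   ]
```

View pics/end.png

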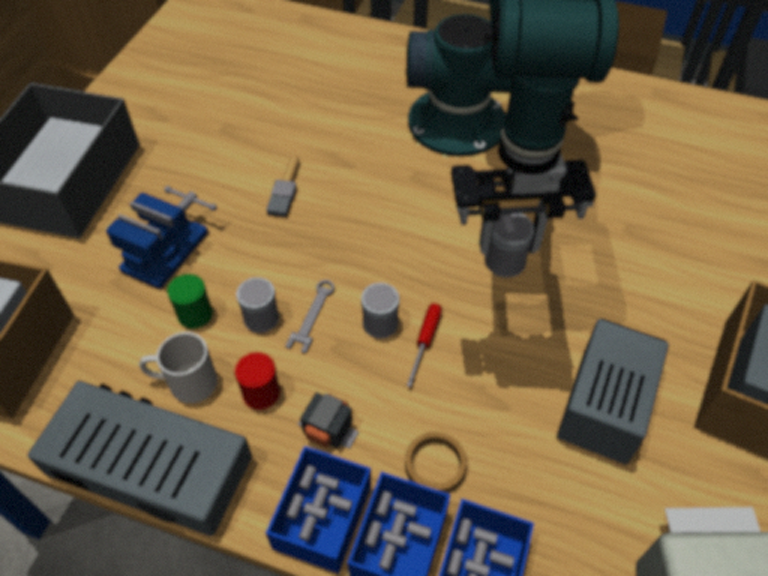

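The third tin is held upright at (510,243). The other two stand at (258,305) and (380,310), exactly as at the start, and everything else is unmoved.

```bash
python3 -c "from station import manip; print(manip.sign_off())"
```

```text
the job is handed in; nothing more can be done
None
```

I lifted the three grey tins in order from the vice outward, and the job is handed in with the arm still holding the heaviest one. The sign-off reports no verdict.

| Tin (in order from the vice) | Weight felt | Mass | Outcome |
|---|---|---|---|
| First | about 3.2 N | 0.33 kg | Set back where it stood |
| Second | about 3.6 N | 0.36 kg | Set back where it stood |
| Third | about 7.3 N | 0.74 kg | Kept in the grip |

- **Held tin:** it is upright with its underside about 0.20 m above the bench. The grip is steady, with the opening unchanged at about 59 mm. Joint speeds were about zero at t ≈ 18.7 s.
- **Other things on the bench:** the last pictures showed the first two tins upright in their original outlines. The spanner, screwdriver, mug, tape core, transformer, brush and the red and green look-alikes had not moved.
- **Disagreement in the checks:** my first scene-camera fit was about 2 cm off because its mask caught only the lids. I discarded it and used the top-camera fit, which the network's tin detections and later overlays confirmed.
- **Extra push on the first tin:** while setting it down I pressed it onto the bench with about 9 N, then eased off before opening the fingers.

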